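Take a hanging sample tube and hold it down on the touch vortex mixer

TASK

Take the tube with the orange contents off the hanging rack, lifting its cap up over the lip, and stand it upright in the rubber cup of the vortex mixer. Press the tube down until the sprung cup sits firmly on its hard stop, without leaning on it harder than that needs, and finish while the gripper still holds it pressed there. Leave the other two tubes hanging and everything else on the bench where it is.

Things in the scene. Friction and masses are not known exactly. Their poses are not given: they have to be found in the camera images.
- orange_tube: Clear 50 ml self-standing screw-cap tube with bright orange contents and a green cap; it starts in one of the rack's three places. Origin: centre of its flat foot, z up along the tube. 116 mm tall; body 28 mm across; cap 34.5 mm across, from 103.5 mm to 116 mm above the foot. About 50 g. Hanging, its foot is 35 mm above the bench and its cap rests on the rack's plate
- green_tube: Same tube with dark green contents; stays hanging
- pale_tube: Same tube with pale yellow contents; stays hanging
- hanging_rack: Fixed bent-aluminium rack, 236 mm wide (y). Origin: centre under it; front is -x, z up. Top plate 4 mm thick, top face at z 138.5 mm, x -47 to 48 mm; three slots 31.6 mm wide at y -76, 0, 76 mm, open to the front; tubes hang at x -12 mm, 41 mm between caps. Upturned lips beside the slot mouths rise 8 mm above the plate's front edge; nothing else does. Upright at x 46 mm
- mixer: Fixed white touch vortex mixer on a grey base, 140 x 116 mm, housing top 85 mm above the bench, black knob and switch on its sloped front (-x). Origin: centre under it, z up. Its black rubber cup stands 8 mm behind (+x of) the origin
- cup_floor (a point): Centre of the cup's flat inner floor, 100 mm above the bench when up; it moves with the cup. The cup bore is 34 mm wide at the floor, flares to 48 mm at the rim, 21 mm above the floor
- mixer_cup (a joint): How far the sprung cup is pressed down, m: 0 up, 0.007 on its hard stop. Spring force on the tube: about 2.5 N at the start, 8 N on reaching the stop; 10 to 25 N holds it firmly on the stop, over 30 N is too much
- loose_cap: Green spare tube cap, 34 mm across, 12 mm high, lying on the bench. Origin: centre of its underside
- plastic_beaker: Empty clear plastic beaker, 73 mm across, 92 mm tall. Origin: centre of its underside
- red_marker: White marker pen with a red cap, 129 mm long, 12 mm thick, lying left of the mixer. Origin: centre of its underside
Things that resemble listed ones, but are neither listed nor needed, are in the scene too. What is shaped like the orange_tube but pink or red is not meant.

How it is judged:
By the outcome, as a careful person would: the job done as asked, in the order asked, and still so for the second after the job is handed in, while the arm keeps its last pose, push and grip.
It also fails if it takes over 48 s, if anything falls off the work surface, if the arm or the gripper's body presses on something with over 40 N, if the wrist force passes 120 N, or if a joint passes its speed limit or range.

ROBOT

A 6-joint arm with a two-finger parallel gripper is mounted at the origin on the work surface; the furniture and walls round the work are solid. World frame = base frame: x ahead of the robot, y to its left, z up, the work surface at z = 0. Lengths are in mm, angles in degrees, forces in N, time in s.
With the tool pointing down it reaches from about 350 to 800 mm from the base axis. Payload 7.3 kg.
Tool frame: the origin (TCP) lies at the very end of the fingers, on their centre line; the grasp point (between the pads) lies arm.grasp_offset behind it (arm.grasp_offset is the distance from the TCP to the grasp point, in mm); z points along the fingers, y is the line along which they close (so a half turn about z gives the same grasp; the last joint's range is limited). The gripper opens to 85 mm and grips with 20 to 120 N. Pads are 22 mm wide; open, the fingers measure 114 mm over their backs; the gripper's body (76 mm by 85 mm) begins 54 mm behind the grasp point. The pads swing forward as they close: fully open they stand 13 mm farther back than shut.
Start: joints at [-84.912, 19.595, 87.324, -0, 73.075, -8.365], TCP at [122.162, -510.608, 231.322] pointing down, gripper open.
Joint ranges: [-145.02, 145.02], [-44.19, 115.74], [2.07, 154.8], [-57.11, 237.11], [16.16, 152.29], [-177.93, 177.93]. Speed limits (degrees/s): [147.25, 147.25, 180, 180, 180, 180].

INTERFACE

Orientations are given as a 3x3 rotation matrix whose columns are the frame's x, y, z axes.
In Python, from station import status, cams, arm gives the robot as it stands. The module is installed in compiled form; this text tells all that it offers.
- The arm moves only by the tool move_arm, never from a script. Its argument "commands" is a list of rows, each a list of 7 numbers: the shift along the tool's x, y, z in m, then the turn, a rotation vector about the tool's x, y, z in degrees, then the opening, from -1 (shut) to 1 (fully open). In form: [[dx, dy, dz, wx, wy, wz, fingers], ...]. A call has 1 to 5 rows; each row shifts and turns the commanded pose from where the row before left it, along the tool's axes as they then stand; what a row does not reach is not made up. A row lasts 1/8 s, in which the tool goes at most 62.5 mm and 10.7 degrees, less where a joint would pass 70% of its speed; a pose out of reach is approached as far as the arm can. A call is refused whole if a number of a shift passes 0.0625 or a number of a turn 10.7, either way. A call with a gripper value outside its range is refused whole. The fingers move at their own pace and stop on an object; "force" is the grip in N (left out, the last holds). Time passes only in rows, so rows that do not move let the fingers close. It gives the time, the measured TCP pose, the force, the opening and the grip force at its end, in the units of the state.
- status.observe(): the state, without advancing time (a new reading comes with each control period).
- cams.capture(name): name is "side" or "top" or "wrist"; returns the picture (480x640x3 uint8, blue, green, red); there is no depth.
- cams.camera_params(name): a dict with "fx", "fy", "cx", "cy" (pixels), "k1" (the pictures are not rectified: a ray, as slopes to the right and down, at radius r is drawn at 1 + k1 r^2 times it, then the intrinsics apply), "eye" and "attitude" of the camera in the world; the wrist camera has in their place "tool_from_camera" (4x4, takes a point from camera to tool coordinates, whose origin is the TCP and whose axes are the flange's). Camera axes: x right, y up, looking along -z (the intrinsics and any distortion apply to the point x, -y, -z); pixel columns grow to the right and rows downward; lengths in mm; the calibration is good to about 2 mm. A picture is of the moment at which its call begins: read the wrist's pose just before it. camera_params takes no time and is no camera call.
- arm.sign_off(): hands the job in; it is judged then, once.
The state is a dict: "time": time; "q": joint angles; "dq": joint speeds; "effort": joint torques, N m; "tcp_pos": TCP position; "tool_rot": TCP orientation; "force": force on the tool from outside, world axes, zero at the start; "torque": the same for the moment, N m; "gripper_width": finger opening in mm; "grasp_force": force on a finger pad.
Only numpy, scipy, OpenCV 4.12 (cv2) and the standard library are available. Lean on these libraries where they do the work, as an engineer would, in place of code of your own. Each camera call takes 0.05 s, during which the arm holds its last target. There are 200 camera calls.

## Working session

There is one attempt and no reset: what is moved stays moved. The work goes in short steps, Python scripts to look and compute and a tool call to move; the robot and the scene stay as the last step left them, time stands still between calls to the robot, and variables do not carry over. Pictures are saved under pics/ and viewed, at most 10 in all, crops included, and the job is handed in when it is done.

Besides the shell and the picture viewer there is one more tool, called after "Call:" as name([rows], argument=value, ...), one row to a line, values as JSON. move_arm: Moves the arm, as the interface text tells. Its arguments: {"type":"object","properties":{"commands":{"type":"array"},"force":{"type":"number"}},"required":["commands"]}

```bash
mkdir -p pics; python3 - <<'E'
from station import status,cams,arm
import cv2,numpy as np
s=status.observe();print({k:np.round(v,3).tolist() for k,v in s.items()},arm.grasp_offset)
for n in("side","top","wrist"):
    cv2.imwrite(f"pics/{n}0.png",cams.capture(n));print(n,cams.camera_params(n))
E
```

```text
{'time': 0.0, 'q': [-84.913, 19.638, 87.376, 0.0, 73.076, -8.365], 'dq': [0.063, -0.03, 0.026, 0.064, 0.025, -0.016], 'effort': [0.0, -43.368, -24.601, -0.0, 0.008, -0.0], 'tcp_pos': [122.125, -510.192, 230.627], 'tool_rot': [[0.973, 0.233, -0.0], [0.233, -0.973, 0.002], [0.0, -0.002, -1.0]], 'force': [0.115, 1.082, -0.112], 'torque': [-0.002, 0.027, -0.018], 'grasp_force': 0.0, 'gripper_width': 85.553} 18.700000000000003
side {'fx': 544.4803969905774, 'fy': 544.4803969905774, 'cx': 324.65976783472354, 'cy': 245.47565172619088, 'k1': 0.028782342614194788, 'eye': array([407.37184367, 912.04725884, 910.96028601]), 'attitude': array([[-0.98316857,  0.12854444, -0.12983025],
       [-0.18256384, -0.663712  ,  0.72536669],
       [ 0.00707196,  0.73686003,  0.67600834]])}
top {'fx': 581.1009458220635, 'fy': 581.1009458220635, 'cx': 313.5419184291482, 'cy': 231.4588621249052, 'k1': -0.052603409626007125, 'eye': array([ 290.0574853 ,   27.25513073, 1514.29640283]), 'attitude': array([[ 0.05352209,  0.97757242, -0.20368491],
       [-0.99855045,  0.05123351, -0.01649626],
       [-0.0056908 ,  0.20427257,  0.97889751]])}
wrist {'fx': 393.0764103617356, 'fy': 393.0764103617356, 'cx': 317.0808888047452, 'cy': 245.9075423883838, 'k1': -0.0023500096065645557, 'tool_from_camera': array([[-1.29239913e-04,  9.60707606e-01,  2.77562387e-01,
         6.91108367e+01],
       [ 9.99999955e-01,  4.93887863e-05,  2.94678706e-04,
         1.55845826e+00],
       [ 2.69391605e-04,  2.77562412e-01, -9.60707570e-01,
        -1.43272343e+02],
       [ 0.00000000e+00,  0.00000000e+00,  0.00000000e+00,
         1.00000000e+00]])}
```

View pics/side0.png

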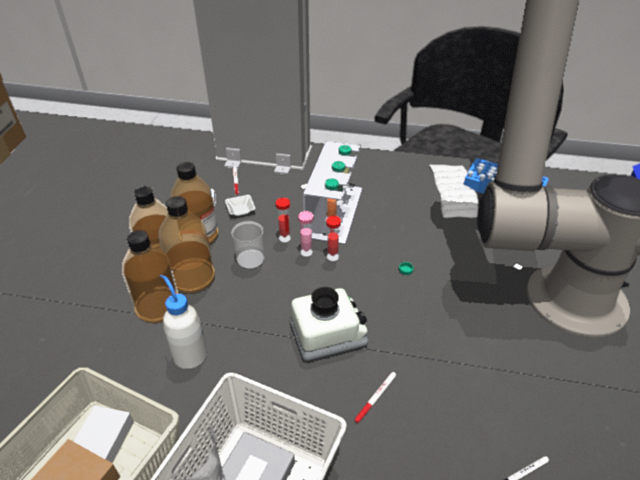

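View pics/top0.png

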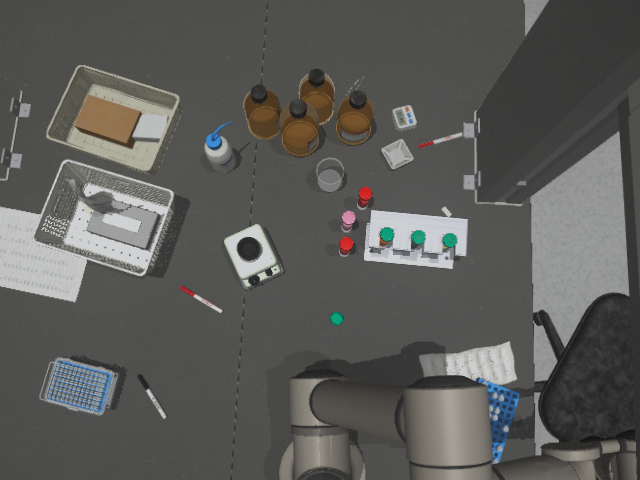

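The orange tube could be confused with these:
- The rack caps, at top-view pixels (386,235), (418,238) and (450,241).
- The red and pink decoy tubes, at (346,245), (348,220) and (365,196).
- The loose cap, at (336,318).

In the side view, orange shows at (331,205), under the left-most cap (+y, top 386,235). I'll check that in an enlarged crop.

```bash
cat > h.py <<'E'
from station import status,cams,arm
import cv2,numpy as np
def ray(n,u,v,s=None):
    p=cams.camera_params(n);x=np.array([(u-p['cx'])/p['fx'],(v-p['cy'])/p['fy']]);y=x.copy()
    for _ in range(20): y=x/(1+p['k1']*(y@y))
    d=np.array([y[0],-y[1],-1])
    if n!='wrist': return np.array(p['eye']),np.array(p['attitude'])@d
    T=p['tool_from_camera'];R=np.array(s['tool_rot'])
    return np.array(s['tcp_pos'])+R@T[:3,3],R@T[:3,:3]@d
def onz(n,u,v,z,s=None):
    e,d=ray(n,u,v,s);return np.round(e+d*(z-e[2])/d[2],1)
def proj(n,P,s=None):
    p=cams.camera_params(n);P=np.array(P,float)
    if n=='wrist':
        T=p['tool_from_camera'];R=np.array(s['tool_rot']);e=np.array(s['tcp_pos'])+R@T[:3,3];A=R@T[:3,:3]
    else: e,A=p['eye'],p['attitude']
    c=A.T@(P-e);x=np.array([c[0],-c[1]])/-c[2];x=x*(1+p['k1']*(x@x))
    return np.round(x*p['fx']+[p['cx'],p['cy']],1)
E
python3 - <<'E'
from h import *
s=cv2.imread('pics/side0.png')[130:270,270:380];t=cv2.imread('pics/top0.png')
a=cv2.resize(s,None,fx=4,fy=4,interpolation=2)[:560]
b=cv2.resize(t[205:275,355:475],None,fx=3,fy=3,interpolation=2);c=cv2.resize(t[215:295,215:295],None,fx=4,fy=4,interpolation=2)
o=np.zeros((600,800,3),np.uint8);o[:560,:440]=a;o[:210,440:800]=b;o[220:540,440:760]=c
cv2.imwrite('pics/crop1.png',o)
for n,z,l in(('top',151,[(386,235),(418,238),(450,241)]),('side',151,[(332,184),(338,167),(345,150)])):
    for q in l: print(n,q,onz(n,*q,z))
print(onz('top',249,249,121),onz('side',323,296,121),onz('top',336,318,12))
E
```

```text
top (386, 235) [ 574.2 -123.5  151. ]
top (418, 238) [ 570.8 -200.2  151. ]
top (450, 241) [ 567.5 -277.   151. ]
side (332, 184) [ 575.4 -117.1  151. ]
side (338, 167) [ 573.1 -189.1  151. ]
side (345, 150) [ 568.2 -267.5  151. ]
[528.1 205.5 121. ] [535.7 208.2 121. ] [379.3 -17.1  12. ]
```

View pics/crop1.png

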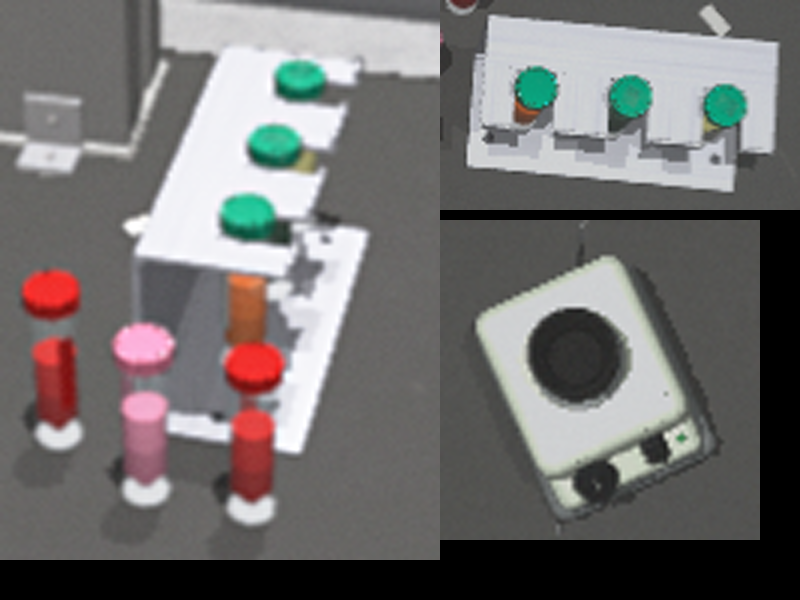

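The choice is confirmed. In the crop, the orange body sits under the +y cap: side crop (248,310) and top crop (525,108). The other two places hold dark green and pale tubes, and the loose tubes are red and pink. The mixer cup is clear at crop (577,355). Next I move above the orange tube.

Call:
move_arm([
  [0.053,-0.0273,-0.003,0,0,0,0.4],
  [0.053,-0.0273,-0.003,0,0,0,0.4],
  [0.053,-0.0273,-0.003,0,0,0,0.4],
  [0.053,-0.0273,-0.003,0,0,0,0.4],
  [0.053,-0.0273,-0.003,0,0,0,0.4],
], force=60)

```text
time: 0.78
tcp_pos: [349.3, -314.7, 246.4]
tool_rot: [[0.973, 0.232, 0.0], [0.232, -0.973, -0.0], [0.0, 0.0, -1.0]]
force: [-0.1, -0.1, -0.9]
gripper_width: 60.2
grasp_force: 0.0
```

Call:
move_arm([
  [0.053,-0.0273,-0.003,0,0,0,0.4],
  [0.053,-0.0273,-0.003,0,0,0,0.4],
  [0.053,-0.0273,-0.003,0,0,0,0.4],
  [0.053,-0.0273,-0.003,0,0,0,0.4],
  [0.053,-0.0273,-0.003,0,0,0,0.4],
])

```text
time: 1.4
tcp_pos: [575.3, -120.2, 261.1]
tool_rot: [[0.973, 0.233, -0.0], [0.233, -0.973, -0.0], [-0.0, 0.0, -1.0]]
force: [0.4, -1.8, -0.8]
gripper_width: 59.8
grasp_force: 0.0
```

Call:
move_arm([
  [0,0,0,0,0,8,0.4],
  [0,0,0,0,0,8,0.4],
  [0,0,0,0,0,0,0.4],
])

```text
time: 1.78
tcp_pos: [574.0, -121.6, 260.8]
tool_rot: [[0.999, -0.043, -0.001], [-0.043, -0.999, 0.0], [-0.001, -0.0, -1.0]]
force: [0.5, -0.7, -0.3]
gripper_width: 59.7
grasp_force: 0.0
```

```bash
python3 - <<'E'
from h import *
s=status.observe();print({k:np.round(v,3).tolist() for k,v in s.items()})
i=cams.capture('wrist');cv2.imwrite('pics/w1.png',i)
print(proj('wrist',[574,-122,151],s),proj('wrist',[570.8,-199,151],s))
hsv=cv2.cvtColor(i,cv2.COLOR_BGR2HSV);m=cv2.inRange(hsv,(65,120,60),(95,255,255))
n,l,st,c=cv2.connectedComponentsWithStats(m)
for k in range(1,n):
    if st[k,4]>100: 
        x,y,w,h,a=st[k];print(st[k],c[k],onz('wrist',x+w/2-.5,c[k][1],151,s))
E
```

```text
{'time': 1.775, 'q': [-19.435, 25.116, 74.133, -0.004, 80.801, 73.023], 'dq': [-0.547, -0.267, 0.023, -0.048, 0.004, -3.666], 'effort': [0.284, -49.439, -25.894, 0.012, 0.002, 0.791], 'tcp_pos': [574.039, -121.551, 260.83], 'tool_rot': [[0.999, -0.043, -0.001], [-0.043, -0.999, 0.0], [-0.001, -0.0, -1.0]], 'force': [0.458, -0.72, -0.319], 'torque': [-0.005, 0.012, -0.01], 'grasp_force': 0.0, 'gripper_width': 59.731}
[315.1 240.7] [430.5 240.5]
[ 298  208   50   51 2010] [322.45870647 232.8960199 ] [ 579.1 -127.1  151. ]
[ 410  208   52   51 2019] [435.66963843 233.05993066] [ 575.8 -202.1  151. ]
[ 519  208   57   51 2197] [547.82203004 233.06235776] [ 572.6 -276.2  151. ]
[228 359  22  30 439] [239.51480638 374.54669704] [473.7 -60.7 151. ]
```

View pics/w1.png

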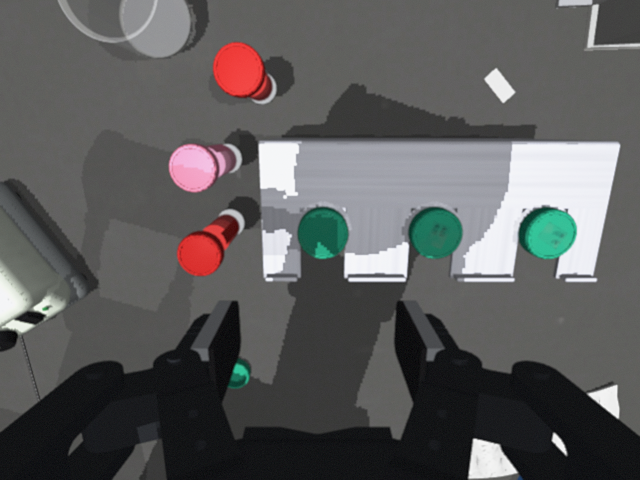

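The wrist view shows the three rack caps at (322,233), (436,233) and (548,233), and the orange tube is the left one. The slot mouths face down in the image and the fingers sit at about x=318. I'll shift by about +5/+5.5 mm, come down, and measure again.

Call:
move_arm([
  [0.005,0.0055,0.03,0,0,0,0.4],
  [0,0,0.03,0,0,0,0.4],
  [0,0,0,0,0,0,0.4],
])

```text
time: 2.2
tcp_pos: [577.4, -127.3, 199.1]
tool_rot: [[0.999, -0.043, -0.005], [-0.043, -0.999, 0.002], [-0.005, -0.002, -1.0]]
force: [-0.6, 0.5, -0.1]
gripper_width: 59.7
grasp_force: 0.0
```

```bash
cat > m.py <<'E'
from h import *
s=status.observe();i=cams.capture('wrist');t=cams.capture('top')
print(np.round(s['tcp_pos'],1),proj('wrist',s['tcp_pos'],s))
for n,i in(('wrist',i),('top',t)):
    m=cv2.inRange(cv2.cvtColor(i,cv2.COLOR_BGR2HSV),(65,100,40),(95,255,255))
    N,l,st,c=cv2.connectedComponentsWithStats(m)
    for k in range(1,N):
        if st[k,4]>60:
            print(n,st[k],c[k].round(1),onz(n,*c[k],150,s if n=='wrist' else None))
cv2.imwrite('pics/w2.png',cams.capture('wrist'))
E
python3 m.py
```

```text
[ 577.4 -127.3  199.1] [312.5 313.7]
wrist [ 281  235   65   67 3403] [313.4 267.5] [ 579.5 -127.3  150. ]
wrist [ 424  235   70   66 3564] [457.9 267.3] [ 576.5 -202.   150. ]
wrist [ 564  235   76   67 3940] [602.  267.6] [ 573.1 -276.5  150. ]
wrist [221 395  15  29 265] [228.4 408.2] [495.2 -74.  150. ]
top [380 230  14  11 116] [386.3 235. ] [ 574.4 -124.2  150. ]
top [412 231  11  13  93] [416.5 236.8] [ 573.7 -196.7  150. ]
top [443 233  14  14 153] [449.6 239.7] [ 570.8 -276.2  150. ]
```

View pics/w2.png

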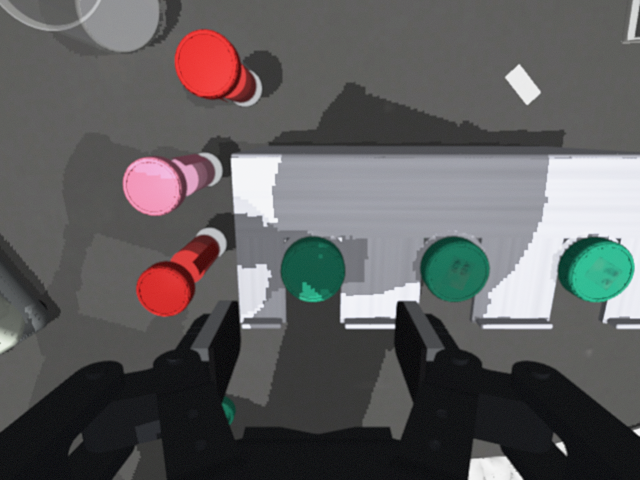

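The pads' mid-line is at x≈318, and the orange cap is at (313,267), 2 mm to the left. I'll correct that, descend, and close on the cap just above the plate.

Call:
move_arm([
  [0.002,-0.002,0.02,0,0,0,0.4],
  [0,0,0.02,0,0,0,0.4],
  [0,0,0.012,0,0,0,0.4],
  [0,0,0.006,0,0,0,0.4],
  [0,0,0,0,0,0,0.4],
])

```text
time: 2.98
tcp_pos: [581.2, -125.7, 143.6]
tool_rot: [[0.999, -0.044, 0.0], [-0.044, -0.999, -0.0], [0.0, 0.0, -1.0]]
force: [0.7, -0.0, 1.2]
gripper_width: 59.9
grasp_force: 0.0
```

Call:
move_arm([
  [0,0,0,0,0,0,0.05],
  [0,0,0,0,0,0,-0.1],
  [0,0,0,0,0,0,-0.1],
])

```text
time: 3.35
tcp_pos: [581.1, -125.7, 143.6]
tool_rot: [[0.999, -0.044, 0.001], [-0.044, -0.999, -0.0], [0.001, 0.0, -1.0]]
force: [0.6, 0.2, -0.3]
gripper_width: 38.7
grasp_force: 0.0
```

```bash
sed -i 's/w2/w3/' m.py; python3 m.py
```

```text
[ 581.1 -125.7  143.6] [312.5 313.7]
wrist [ 273  278   88   90 6200] [316.7 322.9] [ 580.3 -127.3  150. ]
wrist [ 462  278   97   90 6392] [510.2 321. ] [ 577.7 -201.5  150. ]
top [443 233  14  14 154] [449.6 239.8] [ 570.7 -276.2  150. ]
```

View pics/w3.png

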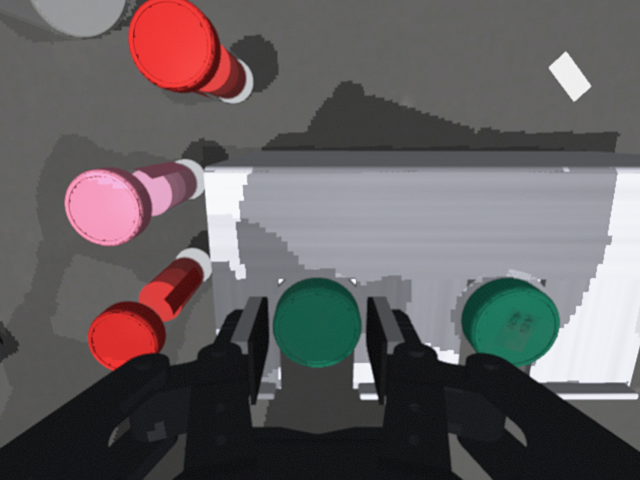

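The cap is centred between the pads at (317,322). I'll go 2 mm lower and close.

Call:
move_arm([
  [0,0,0.002,0,0,0,-0.1],
  [0,0,0,0,0,0,-0.4],
  [0,0,0,0,0,0,-0.6],
  [0,0,0,0,0,0,-0.6],
], force=70)

```text
time: 4.0
tcp_pos: [581.1, -125.7, 141.5]
tool_rot: [[0.999, -0.044, 0.0], [-0.044, -0.999, -0.0], [0.0, 0.0, -1.0]]
force: [0.6, -0.5, 2.4]
gripper_width: 31.1
grasp_force: 69.1
```

Call:
move_arm([
  [0,0,-0.004,0,0,0,-0.6],
  [0,0,-0.006,0,0,0,-0.6],
  [0,0,-0.008,0,0,0,-0.6],
  [0,0,0,0,0,0,-0.6],
])

```text
time: 4.5
tcp_pos: [581.4, -125.8, 160.3]
tool_rot: [[0.999, -0.044, 0.002], [-0.044, -0.999, -0.001], [0.002, 0.001, -1.0]]
force: [0.1, -1.2, -0.3]
gripper_width: 31.0
grasp_force: 69.3
```

```bash
python3 - <<'E'
from h import *
w=cams.capture('wrist');s=cams.capture('side')
o=np.zeros((600,800,3),np.uint8);o[:400,:400]=w[200:400,217:417].repeat(2,0).repeat(2,1);o[:600,400:]=cv2.resize(s[110:260,280:380],(400,600))
cv2.imwrite('pics/g1.png',o)
E
```

```text
(no output)
```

View pics/g1.png

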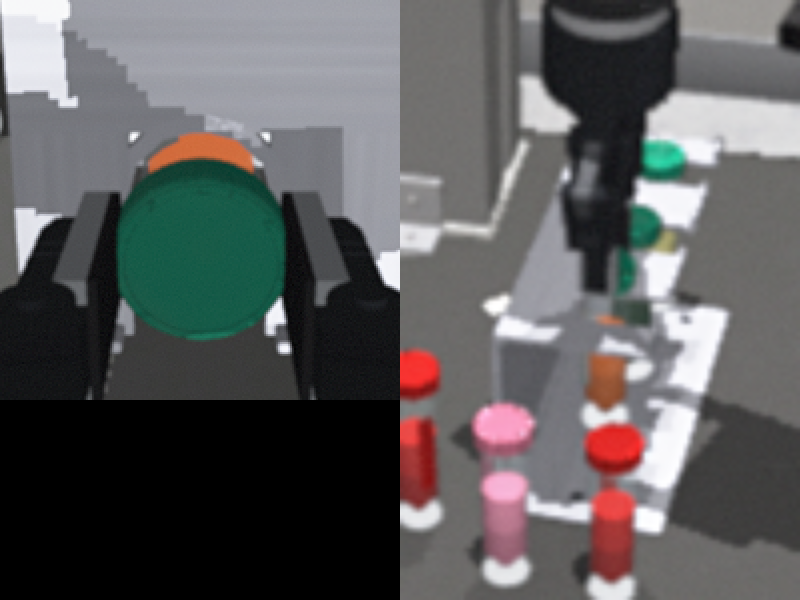

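The orange tube is held at the centre of the pads and is lifted clear of the plate. I'll slide it out of the slot to the front and then raise it.

Call:
move_arm([
  [-0.006,0,0,0,0,0,-0.6],
  [-0.014,0,0,0,0,0,-0.6],
  [-0.016,0,0,0,0,0,-0.6],
  [-0.016,0,0,0,0,0,-0.6],
  [-0.018,0,0,0,0,0,-0.6],
])

```text
time: 5.22
tcp_pos: [510.0, -122.4, 159.1]
tool_rot: [[0.999, -0.044, -0.0], [-0.044, -0.999, 0.0], [-0.0, -0.0, -1.0]]
force: [0.1, -0.9, -0.8]
gripper_width: 30.9
grasp_force: 69.3
```

Call:
move_arm([
  [-0.01,0,-0.01,0,0,0,-0.6],
  [0,0,-0.03,0,0,0,-0.6],
  [0,0,-0.04,0,0,0,-0.6],
  [0,0,-0.03,0,0,0,-0.6],
  [0,0,0,0,0,0,-0.6],
])

```text
time: 5.85
tcp_pos: [502.1, -122.5, 272.3]
tool_rot: [[0.999, -0.044, 0.006], [-0.044, -0.999, -0.002], [0.006, 0.002, -1.0]]
force: [-0.2, 0.4, -0.8]
gripper_width: 31.1
grasp_force: 69.4
```

```bash
python3 - <<'E'
from h import *
s=status.observe();print(np.round(s['tcp_pos'],1))
w=cams.capture('wrist');t=cams.capture('top');sd=cams.capture('side')
# cup: dark blob fit in top, and side
for n,i,(x0,y0,x1,y1) in(('top',t,(228,228,272,268)),('side',sd,(305,285,345,318))):
    g=cv2.cvtColor(i,cv2.COLOR_BGR2GRAY)[y0:y1,x0:x1];m=(g<75).astype(np.uint8)
    N,l,st,c=cv2.connectedComponentsWithStats(m);k=1+st[1:,4].argmax();print(n,st[k],c[k]+[x0,y0],onz(n,*(c[k]+[x0,y0]),118))
o=np.zeros((600,800,3),np.uint8);o[:480,:400]=w[:,117:517]
o[:320,400:]=cv2.resize(sd[278:338,285:360],(400,320))
# side view strip around tube
u=proj('side',s['tcp_pos']).astype(int);print(u)
c=sd[u[1]-20:u[1]+90,u[0]-40:u[0]+40];o[325:600,420:620]=cv2.resize(c,(200,275))
c=t[218:288,215:285];o[400:600,620:800]=cv2.resize(c,(180,200))
cv2.imwrite('pics/g2.png',o)
E
```

```text
[ 502.1 -122.5  272.3]
top [  9   9  23  24 415] [248.26987952 248.31084337] [530.2 207.8 118. ]
side [  7   2  26  30 656] [324.30487805 301.19664634] [531.2 218.3 118. ]
[366 141]
```

View pics/g2.png

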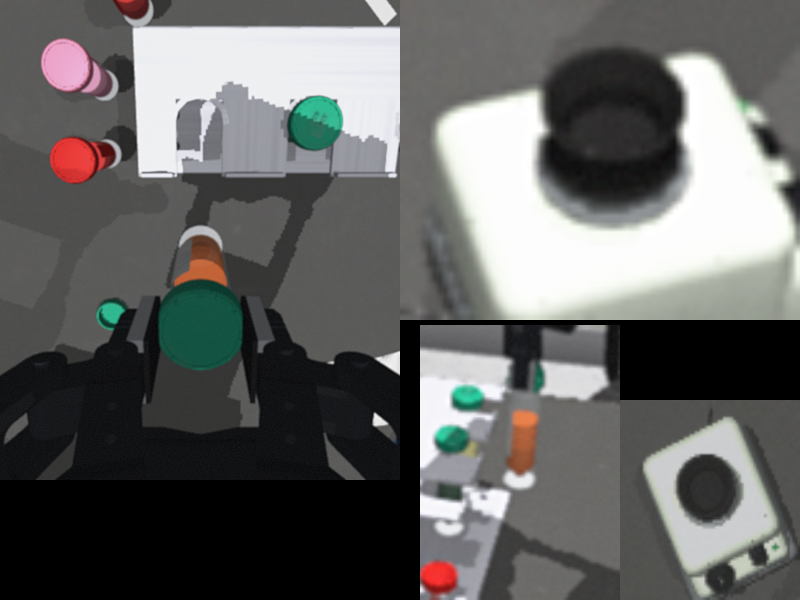

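The tube is out and upright, with its foot at about wrist (318,235). In the side view the cup rim is at about (324.9,295.6); in the top view it is at about (249.2,249.2). Now the tilt check and cup position.

```bash
python3 - <<'E'
from h import *
s=status.observe();p=s['tcp_pos']
print(onz('side',324.9,295.6,121),onz('top',249.2,249.2,121))
R=np.array(s['tool_rot'])
for dx in(-14,0,14): print(dx,proj('wrist',p+R@np.array([dx,0,103.]),s))
print('cap',proj('wrist',p+R@np.array([0,0,-9.5]),s))
# bias of side/top from grasped tube rack caps: known wrist rack caps
for P in([580.3,-125.7,150],): print(proj('side',P),proj('top',P))
d=np.array([529,206.5])-p[:2];print(d, R[:2,:2].T@d)
E
```

```text
[532.2 206.5 121. ] [527.7 205.  121. ]
-14 [314.4 264. ]
0 [314.3 243.6]
14 [314.3 222.6]
cap [312.3 324.9]
[330.6 182. ] [387.  232.6]
[ 28.45755544 328.3610549 ] [  13.82262822 -329.30189174]
```

Compared with the arm frame at the rack, the top and side cameras read x low by 3–5 mm. That puts the cup at about (533,203). I'll travel there at height and look with the wrist camera.

Call:
move_arm([
  [0.002,-0.025,0,0,0,0,-0.6],
  [0.002,-0.04,0,0,0,0,-0.6],
  [0.002,-0.045,0,0,0,0,-0.6],
  [0.002,-0.045,0,0,0,0,-0.6],
  [0.002,-0.045,0,0,0,0,-0.6],
])

```text
time: 6.62
tcp_pos: [519.3, 78.7, 267.9]
tool_rot: [[0.999, -0.045, -0.003], [-0.045, -0.999, -0.0], [-0.003, 0.0, -1.0]]
force: [0.8, -0.4, 0.5]
gripper_width: 31.1
grasp_force: 69.4
```

Call:
move_arm([
  [0.002,-0.045,0,0,0,0,-0.6],
  [0.002,-0.04,0,0,0,0,-0.6],
  [0.002,-0.025,0,0,0,0,-0.6],
  [0.001,-0.0165,0.01,0,0,0,-0.6],
  [0,0,0.01,0,0,0,-0.6],
])

```text
time: 7.25
tcp_pos: [532.0, 203.8, 247.4]
tool_rot: [[0.999, -0.043, -0.002], [-0.043, -0.999, -0.001], [-0.002, 0.001, -1.0]]
force: [0.2, -0.1, 0.1]
gripper_width: 30.7
grasp_force: 69.4
```

Call:
move_arm([
  [0,0,0,0,0,0,-0.6],
  [0,0,0,0,0,0,-0.6],
])

```text
time: 7.5
tcp_pos: [532.7, 202.4, 249.3]
tool_rot: [[0.999, -0.046, -0.0], [-0.046, -0.999, -0.0], [-0.0, 0.0, -1.0]]
force: [0.2, -0.4, -0.6]
gripper_width: 31.1
grasp_force: 69.4
```

```bash
python3 - <<'E'
from h import *
s=status.observe();p=s['tcp_pos'];print(np.round(p,1))
w=cams.capture('wrist');sd=cams.capture('side')
R=np.array(s['tool_rot']);a=np.linspace(0,2*np.pi,9)[:-1]
print('foot',proj('wrist',p+R@np.array([0,0,103.]),s))
o=np.zeros((600,800,3),np.uint8)
o[:600,:500]=cv2.resize(w[140:380,217:417],(500,600),interpolation=2)
u=proj('side',p).astype(int);print(u)
y0,x0=u[1]-10,u[0]-40;c=sd[y0:y0+120,x0:x0+60];o[:600,500:]=cv2.resize(c,(300,600));print(x0,y0)
cv2.imwrite('pics/g3.png',o)
E
```

```text
[532.7 202.4 249.3]
foot [314.3 243.6]
[325 245]
285 235
```

View pics/g3.png

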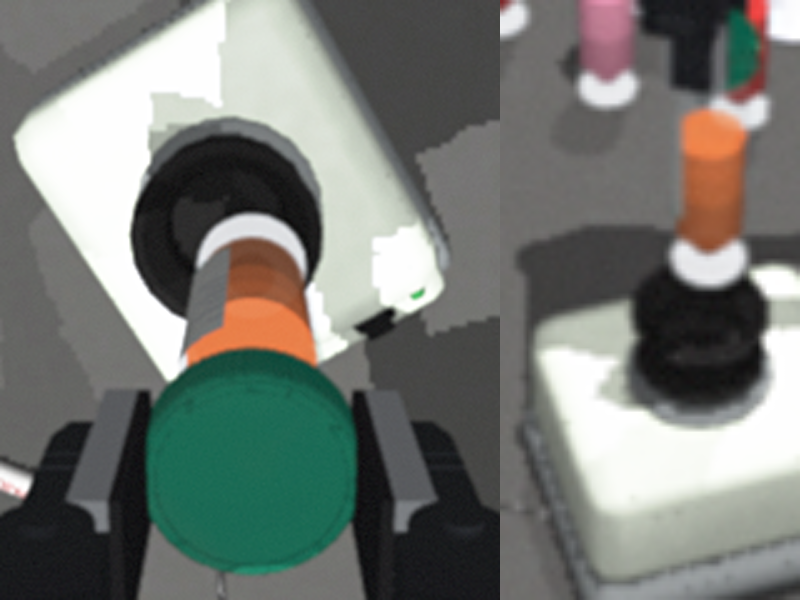

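In the wrist view the cup rim is centred at about (307.6,232.5) and the tube foot at column 318, so the cup lies further to +y. The side view puts the cup slightly to +x. I'll quantify both.

```bash
python3 - <<'E'
from h import *
s=status.observe();p=s['tcp_pos'];R=np.array(s['tool_rot'])
print(proj('wrist',p+R@np.array([0,0,128.]),s))
P=onz('wrist',307.6-3.5,232.5,121,s);print(P, R.T@(P-p))
# side: tube foot at observed (326.8, ?) vs rim
print(proj('side',p+R@np.array([0,0,103.])),onz('side',326.8,235+262/5,147),onz('side',325,235+300/5,121))
E
```

```text
[314.6 234. ]
[534.2 210.1 121. ] [  0.93464273  -7.49236052 128.72290952]
[325.  285.1] [528.4 208.3 147. ] [532.3 204.9 121. ]
```

Call:
move_arm([
  [0.0015,-0.007,0.005,0,0,0,-0.6],
  [0,0,0.009,0,0,0,-0.6],
  [0,0,0,0,0,0,-0.6],
  [0,0,0,0,0,0,-0.6],
])

```text
time: 8.1
tcp_pos: [534.3, 210.3, 235.2]
tool_rot: [[0.999, -0.044, -0.0], [-0.044, -0.999, -0.0], [-0.0, 0.0, -1.0]]
force: [0.7, -0.1, 0.2]
gripper_width: 31.3
grasp_force: 69.4
```

```bash
python3 - <<'E'
from h import *
s=status.observe();p=s['tcp_pos'];print(np.round(p,1))
w=cams.capture('wrist');sd=cams.capture('side');t=cams.capture('top')
o=np.zeros((600,800,3),np.uint8)
o[:600,:500]=cv2.resize(w[140:380,217:417],(500,600),interpolation=2)
o[:600,500:]=cv2.resize(sd[245:335,300:345],(300,600),interpolation=2)
cv2.imwrite('pics/g4.png',o)
E
```

```text
[534.3 210.3 235.2]
```

View pics/g4.png

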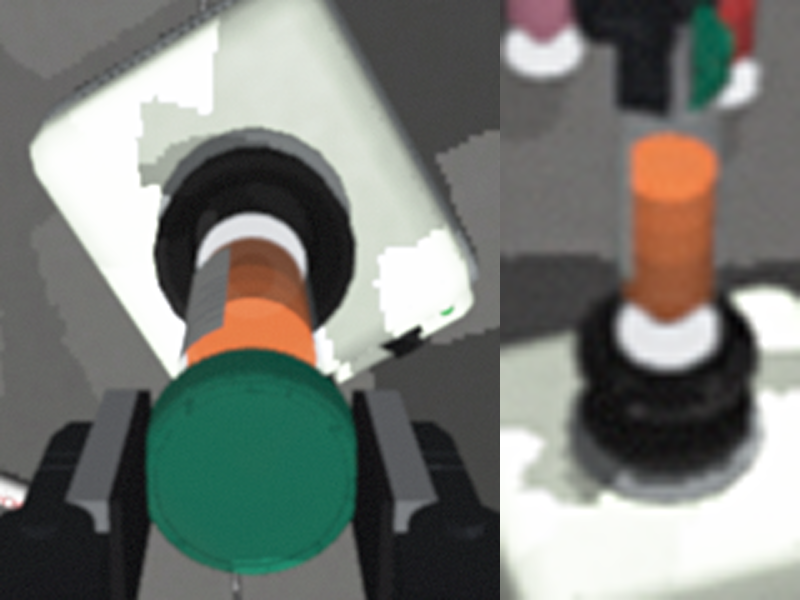

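The tube is over the cup: rim centre at crop x=254 and foot at 252 in the wrist view, aligned within about 1 mm in the side view. I'll lower it with +1 mm in x and watch the force.

Call:
move_arm([
  [0.001,0,0.008,0,0,0,-0.6],
  [0,0,0.008,0,0,0,-0.6],
  [0,0,0.006,0,0,0,-0.6],
  [0,0,0,0,0,0,-0.6],
], force=90)

```text
time: 8.75
tcp_pos: [535.0, 210.1, 212.5]
tool_rot: [[0.999, -0.045, -0.001], [-0.045, -0.999, -0.0], [-0.001, 0.0, -1.0]]
force: [0.2, -0.3, -0.1]
gripper_width: 30.4
grasp_force: 89.1
```

Call:
move_arm([
  [0,0,0.003,0,0,0,-0.6],
  [0,0,0.002,0,0,0,-0.6],
  [0,0,0,0,0,0,-0.6],
  [0,0,0,0,0,0,-0.6],
])

```text
time: 9.25
tcp_pos: [535.4, 210.3, 208.4]
tool_rot: [[0.999, -0.044, 0.0], [-0.044, -0.999, -0.0], [0.0, 0.0, -1.0]]
force: [1.0, -1.1, -0.7]
gripper_width: 30.2
grasp_force: 89.1
```

Call:
move_arm([
  [0,0,0.002,0,0,0,-0.6],
  [0,0,0.001,0,0,0,-0.6],
  [0,0,0,0,0,0,-0.6],
])

```text
time: 9.62
tcp_pos: [535.6, 210.3, 205.6]
tool_rot: [[0.999, -0.044, 0.001], [-0.044, -0.999, 0.0], [0.001, -0.0, -1.0]]
force: [0.2, 0.5, 2.5]
gripper_width: 30.5
grasp_force: 89.5
```

Call:
move_arm([
  [0,0,0.0015,0,0,0,-0.6],
  [0,0,0,0,0,0,-0.6],
  [0,0,0,0,0,0,-0.6],
])

```text
time: 10.0
tcp_pos: [535.5, 210.3, 204.0]
tool_rot: [[0.999, -0.045, 0.001], [-0.045, -0.999, 0.0], [0.001, -0.0, -1.0]]
force: [-1.1, 0.6, 3.6]
gripper_width: 30.6
grasp_force: 89.6
```

Call:
move_arm([
  [0,0,0.0015,0,0,0,-0.6],
  [0,0,0,0,0,0,-0.6],
  [0,0,0,0,0,0,-0.6],
])

```text
time: 10.38
tcp_pos: [535.5, 210.3, 202.5]
tool_rot: [[0.999, -0.044, 0.001], [-0.044, -0.999, 0.0], [0.001, -0.0, -1.0]]
force: [0.3, 0.1, 5.6]
gripper_width: 30.3
grasp_force: 89.8
```

Spring contact on the cup floor began at about 205.5, and there's no side load. The stop should come near 198.5.

Call:
move_arm([
  [0,0,0.0015,0,0,0,-0.6],
  [0,0,0.0015,0,0,0,-0.6],
  [0,0,0,0,0,0,-0.6],
  [0,0,0,0,0,0,-0.6],
])

```text
time: 10.88
tcp_pos: [535.7, 210.3, 199.8]
tool_rot: [[0.999, -0.044, 0.001], [-0.044, -0.999, 0.0], [0.001, -0.0, -1.0]]
force: [-0.3, -0.1, 7.5]
gripper_width: 30.5
grasp_force: 90.2
```

Call:
move_arm([
  [0,0,0.0005,0,0,0,-0.6],
  [0,0,0,0,0,0,-0.6],
  [0,0,0,0,0,0,-0.6],
])

```text
time: 11.25
tcp_pos: [535.8, 210.3, 199.6]
tool_rot: [[0.999, -0.044, 0.002], [-0.044, -0.999, 0.0], [0.002, -0.0, -1.0]]
force: [0.2, -0.6, 8.8]
gripper_width: 30.3
grasp_force: 90.4
```

Call:
move_arm([
  [0,0,0.0005,0,0,0,-0.6],
  [0,0,0,0,0,0,-0.6],
  [0,0,0,0,0,0,-0.6],
])

```text
time: 11.62
tcp_pos: [535.9, 210.3, 199.6]
tool_rot: [[0.999, -0.044, 0.002], [-0.044, -0.999, 0.0], [0.002, -0.0, -1.0]]
force: [-0.8, -0.5, 10.7]
gripper_width: 30.2
grasp_force: 90.7
```

Call:
move_arm([
  [0,0,0.001,0,0,0,-0.6],
  [0,0,0,0,0,0,-0.6],
  [0,0,0,0,0,0,-0.6],
  [0,0,0,0,0,0,-0.6],
])

```text
time: 12.12
tcp_pos: [536.3, 210.3, 199.5]
tool_rot: [[0.999, -0.044, 0.004], [-0.044, -0.999, 0.001], [0.004, -0.001, -1.0]]
force: [-0.6, -0.5, 15.2]
gripper_width: 30.5
grasp_force: 91.2
```

Call:
move_arm([
  [0,0,0.0005,0,0,0,-0.6],
  [0,0,0,0,0,0,-0.6],
  [0,0,0,0,0,0,-0.6],
  [0,0,0,0,0,0,-0.6],
])

```text
time: 12.62
tcp_pos: [536.5, 210.3, 199.5]
tool_rot: [[0.999, -0.044, 0.005], [-0.044, -0.999, 0.001], [0.005, -0.001, -1.0]]
force: [-1.4, -1.8, 17.5]
gripper_width: 30.3
grasp_force: 91.5
```

The cup is on its hard stop: z stays at 199.5 while the force rose to about 17 N. I'll hold for a moment, then hand in.

Call:
move_arm([
  [0,0,0,0,0,0,-0.6],
  [0,0,0,0,0,0,-0.6],
  [0,0,0,0,0,0,-0.6],
  [0,0,0,0,0,0,-0.6],
  [0,0,0,0,0,0,-0.6],
])

```text
time: 13.25
tcp_pos: [536.5, 210.3, 199.5]
tool_rot: [[0.999, -0.044, 0.005], [-0.044, -0.999, 0.001], [0.005, -0.001, -1.0]]
force: [-1.2, -0.9, 18.2]
gripper_width: 30.4
grasp_force: 91.5
```

```bash
python3 - <<'E'
from h import *
s=status.observe();print(s['force'],s['tcp_pos'],s['gripper_width'])
if 12<s['force'][2]<22: print(arm.sign_off())
E
```

```text
[-1.17985669 -0.88918795 18.20634486] [536.4980778  210.34198771 199.51593491] 30.351439197876598
the job is handed in; nothing more can be done
None
```

I handed the job in at 13.3 s with the orange tube still gripped upright in the mixer cup, pressed on its hard stop at about 18 N; the other two tubes were left hanging, and I did not photograph the bench again after pressing.

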